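# Put the last meringue away in its tin

## Task

Pick up the brittle meringue from the baking sheet and stand it gently on the bare paper round in the storage tin: grip it with only a few newtons (8 at most), do not press on it, keep it upright and set it down rather than dropping it. When it stands there and is released, lower the tin's lid without slamming it until it is fully shut, then swing the hasp in over the lid's catch until it lies flat on the tin's front. Leave the meringue already in the tin and the other things on the sheet and the bench where they are.

Things in the scene. Friction and masses are not known exactly. Their poses are not given: they have to be found in the camera images.
- tin: Bare-metal storage tin, fixed, outside 190 (its x) x 280 (its y) x 65 high, walls and floor 5 thick. Origin: centre of its underside; z up. Its front, with the hasp, is the -x side; the lid is hinged along the top of the +x side. Two places for meringues on its floor, at x = 0, y = +68 and -68: one holds the packed meringue, the other the bare paper round.
- paper: The bare paper round, 90 in diameter and about 1 thick (looks only), lying on the tin's floor and marking the free place. Origin: its centre, on the tin's floor, 5 above the bench.
- meringue: The loose meringue to put away: off-white piped kiss of baked egg white, brittle, about 20 g. Round; straight-sided belly 54 in diameter from the base to 16 up, then tapering in steps to a point 49 above the base. Grip its belly low down. Origin: centre of its base; z is its upright axis. Stands on the baking sheet, in any of its three positions.
- packed: A second meringue of the same size, already standing in the tin on its own paper round. Origin: centre of its base. To be left alone.
- sheet: Dark baking sheet lying fixed on the bench, a flat slab 320 (its x) x 140 (its y) x 12 high. Origin: centre of its underside. Three things stand in a row on it, at x = -95, 0 and +95.
- tart: Baked empty tart case, golden brown, low dish 58 across the rim, 19 high, on the sheet. Origin: centre of its base. Leave alone.
- mould: Open steel ring mould, 54 across and 40 high, on the sheet. Origin: centre of its base. Leave alone.
- ramekin: White ceramic bowl, 80 across, 45 high, on the bench. Origin: centre of its base. Leave alone.
- shaker: Closed steel shaker, 60 across, 120 high, on the bench. Origin: centre of its base. Leave alone.
- spatula: Spatula with a black handle, 200 long, lying on the bench. Leave alone.
- lid (a joint): Angle of the tin's lid, rad: 0 = flat shut on the tin, grows as it opens; starts open a little past upright (1.6 to 1.85). Stiff hinge: it stays where it is left, and takes about 2 to 5 N at its free edge to push down. The lid is a metal plate 192 (from hinge to free edge) x 284 x 5. No handle.
- lid_hinge (a point): Middle of the lid's hinge line, at the top of the tin's +x side, 65 above the bench; the hinge axis is the tin's y.
- lid_edge (a point): Middle of the lid's free edge, on the outer face (the top face when shut), 192 from the hinge line. Just beyond it a catch plate 34 wide hangs 27 below the lid, with a staple that sticks out 14 from it.
- hasp (a joint): Angle of the hasp, rad: 0 = swung home, flat along the tin's front over the lid's staple; grows as it swings outward from the tin's front, like a small door (about pi/2 = sticking straight out). Starts at 0.8 to 1.6. Light friction: stays where it is left.
- hasp_hinge (a point): Centre of the hasp's upright hinge pin, on the tin's front at tin x = -104, y = +47, 51 above the bench.
- hasp_tip (a point): Middle of the free end of the hasp, 92 from the pin. The hasp is a dark steel strap 4 thick and 24 high (39 to 63 above the bench) with a slot for the staple 38 to 56 from the pin; the last 36 are plain strap to push on. When home, the end is at tin x = -104, y = -45.
Mind the look-alikes: they are no part of the job. What is shaped like the meringue but pink is not meant.

How it is judged (in metres and radians):
On the way, in this order (a step that is already met when the one before it is completed fails the run):
1. the meringue stands upright on the bare paper round in the tin, released and at rest (horizontal distance between meringue and paper below 0.018 m and z of meringue in the frame of tin below 0.009 m and angle between meringue's own z axis and vertical below 0.15 rad and contact force between meringue and the fingers below 0.01 N and linear speed of meringue below 0.02 m/s), for 0.2 s.
2. the lid is shut (value of joint lid below 0.05 rad), for 0.2 s.
3. the hasp lies over the catch (value of joint hasp below 0.12 rad), for 0.2 s.
At the end, for the whole second after the job is handed in: The meringue stands upright (within 0.15 rad) and still on the floor of the tin, its centre within 18 mm of the paper round's centre (so wholly on the paper); the lid is shut (below 0.05 rad) and the hasp is home (below 0.12 rad) (horizontal distance between meringue and paper below 0.018 m and z of meringue in the frame of tin below 0.009 m and angle between meringue's own z axis and vertical below 0.15 rad and linear speed of meringue below 0.02 m/s and value of joint lid below 0.05 rad and value of joint hasp below 0.12 rad); the robot touches nothing.
It fails at once if the meringue is touched with more than 20 N in all, both fingers added up (squeezed, pressed or dropped) (contact force between meringue and anything else above 20 N).
It fails at once if the meringue is dropped (falls untouched by the fingers at over 0.45 m/s, as from more than about 10 mm) or tipped by more than 0.6 rad ((contact force between meringue and the fingers below 0.01 N and linear speed of meringue above 0.45 m/s) or angle between meringue's own z axis and vertical above 0.6 rad).
It fails at once if the meringue already in the tin is moved by more than 15 mm or touched with more than 20 N (distance of packed from where it was at the start of the episode above 0.015 m or contact force between packed and anything else above 20 N).
It fails at once if the lid is slammed (closing faster than 3 rad/s) (velocity of joint lid below -3 rad/s).
It fails at once if another thing on the sheet or the bench is moved by more than 30 mm (distance of any of tart, mould, ramekin, shaker, spatula from where it was at the start of the episode above 0.03 m).
It also fails if it takes over 67 s, if anything falls off the work surface, if the arm or the gripper's body presses on something with over 40 N, if the wrist force passes 120 N, or if a joint passes its speed limit or range.

## Robot

A 6-joint arm with a two-finger parallel gripper is mounted at the origin on the work surface. World frame = base frame: x ahead of the robot, y to its left, z up, the work surface at z = 0. Lengths are in m, angles in degrees, forces in N, time in s.
With the tool pointing down it reaches from about 0.35 to 0.875 m from the base axis. Payload 4.2 kg.
Tool frame: the origin (TCP) lies midway between the tips of the shut fingers; the grasp point (between the pads) lies 19 mm behind it; z points along the fingers, y is the line along which they close (so a half turn about z gives the same grasp; the last joint's range is limited). The gripper opens to 87 mm and grips with 3 to 60 N. Pads are 19 mm wide; open, the fingers measure 117 mm over their backs; the gripper's body (75 mm by 190 mm) begins 51 mm behind the grasp point.
Start: joints at [79.962, 22.042, 0.453, 0, -68.411, -14.817], TCP at [0.263, 0.567, 0.223] pointing down, gripper open.
Joint ranges: [-179.83, 179.83], [-69.29, 118.12], [-61.27, 80.66], [-181.25, 117.63], [-171.15, -9.14], [-177.46, 177.46]. Speed limits (degrees/s): [159.86, 159.86, 180, 180, 180, 180].

## Interface

Orientations are given as a 3x3 rotation matrix whose columns are the frame's x, y, z axes.
In Python, from station import * gives the robot as it stands.
- The arm moves only by the tool move_arm, never from a script. Its argument "targets" is text: rows parted by semicolons, each of 4 numbers parted by spaces: the shift along the world's x, y, z in units of 25 mm (1.0 is 25 mm), then the turn about the world's z in units of 5 degrees (1.0 is 5 degrees). In form: tx ty tz spin; .... A call has 1 to 10 rows; each row shifts and turns the commanded pose from where the row before left it; what a row does not reach is not made up. A row lasts 1/12 s, in which the tool goes at most 41.7 mm and 7.16 degrees, less where a joint would pass 70% of its speed; a pose out of reach is approached as far as the arm can. A call is refused whole if a number of a shift passes 1 or a number of a turn 1, either way. A call with a gripper value outside its range is refused whole. "gripper" is the finger opening in mm, from 0 to 87, set as the call begins (left out, the last holds). The fingers move at their own pace and stop on an object; the grip force is fixed at half the most. Time passes only in rows, so rows that do not move let the fingers close. It gives the time, the measured TCP pose, the force, the opening and the grip force at its end, in the units of the state.
- sense(): the state, without advancing time (a new reading comes with each control period).
- capture(name): name is "scene" or "top"; returns a dict with "image" (400x640x3 uint8, blue, green, red), "fx", "fy", "cx", "cy" (pixels), "D" ([k1, k2, p1, p2, k3] as OpenCV has them; the pictures are not rectified), "world_from_camera" (4x4, takes a point from camera to world coordinates). Camera axes: x right, y up, looking along -z (the intrinsics and any distortion apply to the point x, -y, -z); pixel columns grow to the right and rows downward; lengths in m; the calibration is good to about 2 mm. A picture is of the moment at which its call begins. There is no depth.
- finish_job(): hands the job in; it is judged then, once.
The state is a dict: "time_s": time; "joints": joint angles; "joint_velocities": joint speeds; "effort": joint torques, N m; "tcp_pos": TCP position; "ee_rot": TCP orientation; "wrist_force": force on the tool from outside, world axes, zero at the start; "moment": the same for the moment, N m; "gripper_width": opening from 0.0 (shut) to 1.0 (fully open); "gripper_force": force on a finger pad.
Only numpy, scipy, OpenCV 4.12 (cv2) and the standard library are available. Lean on these libraries where they do the work, as an engineer would, in place of code of your own. Each camera call takes 0.05 s, during which the arm holds its last target. There are 200 camera calls.

## Working session

There is one attempt and no reset: what is moved stays moved. The work goes in short steps, Python scripts to look and compute and a tool call to move; the robot and the scene stay as the last step left them, time stands still between calls to the robot, and variables do not carry over. Pictures are saved under pics/ and viewed, at most 11 in all, crops included, and the job is handed in when it is done.

Besides the shell and the picture viewer there is one more tool, called after "Call:" as name(argument=value, ...) on one line, values as JSON. move_arm: Moves the arm, as the interface text tells. Its arguments: {"type":"object","properties":{"targets":{"type":"string"},"gripper":{"type":"number"}},"required":["targets"]}

```bash
mkdir -p pics; cat > h.py <<'E'
from station import *
import numpy as np, cv2, pickle
def K(c): return np.array([[c["fx"],0,c["cx"]],[0,c["fy"],c["cy"]],[0,0,1.]])
def ray(c,px):
    p=cv2.undistortPoints(np.array([[px]],float),K(c),np.array(c["D"],float))[0,0]
    M=np.array(c["world_from_camera"]); d=M[:3,:3]@np.array([p[0],-p[1],-1.]); return M[:3,3],d/np.linalg.norm(d)
def onz(c,px,z):
    o,d=ray(c,px); return o+d*(z-o[2])/d[2]
def tri(c1,p1,c2,p2):
    o1,d1=ray(c1,p1);o2,d2=ray(c2,p2)
    A=np.stack([d1,-d2],1); s=np.linalg.lstsq(A,o2-o1,rcond=None)[0]
    a,b=o1+s[0]*d1,o2+s[1]*d2; return (a+b)/2,np.linalg.norm(a-b)
def proj(c,P):
    M=np.linalg.inv(np.array(c["world_from_camera"])); q=M[:3,:3]@np.array(P)+M[:3,3]
    return cv2.projectPoints(np.array([[q[0],-q[1],-q[2]]]),np.zeros(3),np.zeros(3),K(c),np.array(c["D"],float))[0][0,0]
def snap(tag):
    r={}
    for n in("scene","top"):
        r[n]=capture(n); cv2.imwrite(f"pics/{tag}_{n}.png",r[n]["image"])
    pickle.dump(r,open(f"{tag}.pkl","wb")); return r
E
python3 - <<'E'
from h import *
r=snap("a")
for n in r: print(n,np.round(r[n]["world_from_camera"],3).tolist(),r[n]["fx"])
s=sense(); print(s["time_s"],np.round(s["ee_rot"],3).tolist(),s["gripper_width"])
E
```

```text
scene [[0.34, -0.514, 0.788, 1.581], [0.94, 0.172, -0.294, -0.283], [0.016, 0.841, 0.541, 0.754], [0.0, 0.0, 0.0, 1.0]] 512.9015763357228
top [[0.007, 0.973, -0.229, 0.368], [-1.0, 0.008, 0.003, 0.071], [0.004, 0.229, 0.973, 1.045], [0.0, 0.0, 0.0, 1.0]] 364.0477232006912
0.1 [[0.907, -0.421, -0.001], [-0.421, -0.907, -0.002], [0.0, 0.002, -1.0]] 1.0005419540302067
```

View pics/a_top.png

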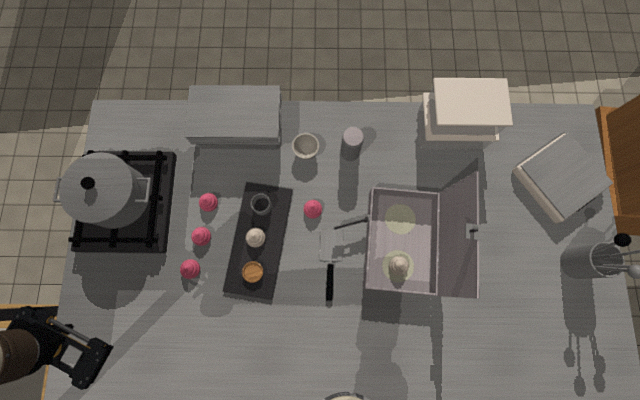

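View pics/a_scene.png

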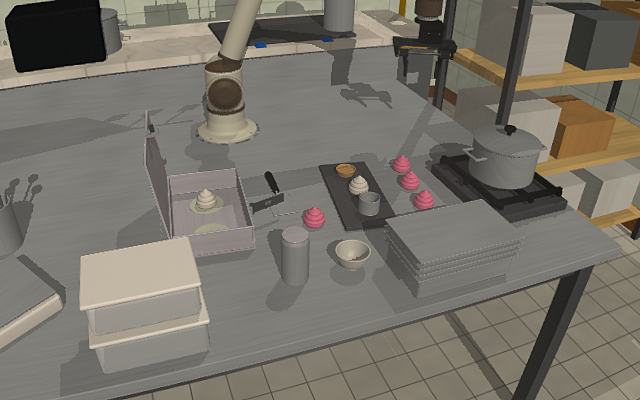

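The candidates in the top view are the off-white kiss on the sheet at about (255,238), the pink kisses at (208,201), (201,236), (190,269) and (313,209), and the packed kiss in the tin at (399,265). The one at (255,238) fits: it is off-white and stands loose on the sheet. I'll measure next and check it in an enlarged crop.

```bash
python3 - <<'E'
from h import *
r=pickle.load(open("a.pkl","rb")); t=r["top"]; s=r["scene"]
im=t["image"]
cr=cv2.resize(im[170:310,220:500],None,fx=2.85,fy=2.85,interpolation=cv2.INTER_CUBIC); cv2.imwrite("pics/crop1.png",cr)
cs=cv2.resize(s["image"][100:260,130:400],None,fx=2.9,fy=2.9,interpolation=cv2.INTER_CUBIC); cv2.imwrite("pics/crop2.png",cs)
hsv=cv2.cvtColor(im,cv2.COLOR_BGR2HSV)
for p in [(255,238),(399,225),(398,260),(261,203),(253,272),(230,190),(352,225)]: print(p,hsv[p[1],p[0]])
E
```

```text
(255, 238) [ 16  48 133]
(399, 225) [ 24  39 171]
(398, 260) [ 15  43 196]
(261, 203) [15 45 34]
(253, 272) [ 15 145 151]
(230, 190) [23 11 90]
(352, 225) [  9  15 119]
```

View pics/crop1.png

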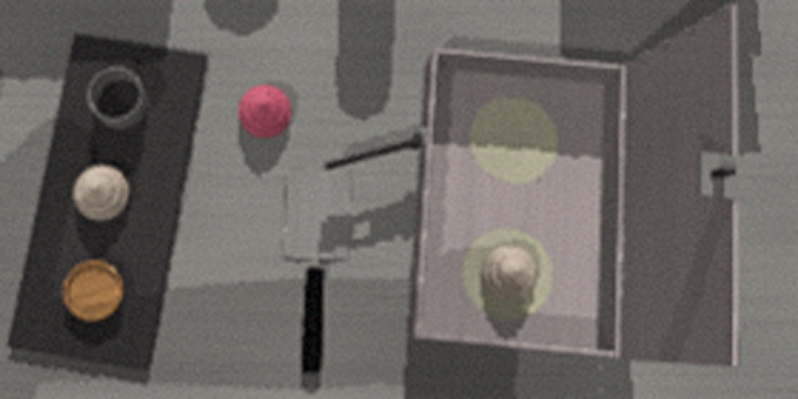

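View pics/crop2.png

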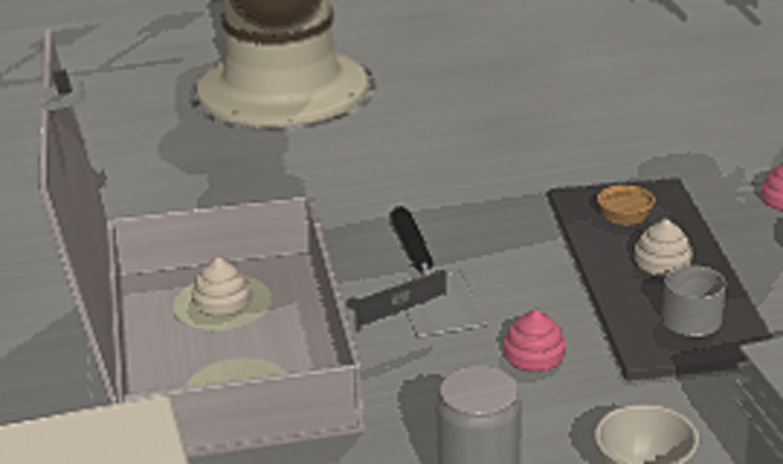

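The crops confirm it. The wanted meringue is in the middle of the sheet at top (255.4,237.4), between the mould and the tart. The bare paper is at top (400,219), the packed meringue at (398,264), and the hasp runs from (367,220) to (335,228). The spatula blade lies under the hasp. The lid's free edge is at (478,~235).

```bash
python3 - <<'E'
from h import *
r=pickle.load(open("a.pkl","rb")); t=r["top"]; s=r["scene"]
f=lambda x,y:(220+(x+.5)/2.85-.5,170+(y+.5)/2.85-.5)
g=lambda x,y:(130+(x+.5)/2.9-.5,100+(y+.5)/2.9-.5)
R=np.round
hsv=cv2.cvtColor(t["image"],cv2.COLOR_BGR2HSV)
m=np.zeros((400,640),np.uint8); m[222:252,240:272]=255
m&=cv2.inRange(hsv,(5,20,110),(30,120,255)); 
c=max(cv2.findContours(m,0,2)[0],key=cv2.contourArea); (cx,cy),rad=cv2.minEnclosingCircle(c)
print("mer circ",cx,cy,rad,cv2.boundingRect(c),"world",R(onz(t,(cx,cy),.022),4), "diam",R(np.linalg.norm(onz(t,(cx-rad,cy),.022)-onz(t,(cx+rad,cy),.022)),4))
P,e=tri(t,f(101,188),s,g(664,219)); print("apex tri",R(P,4),e)
# paper green
m2=cv2.inRange(hsv,(20,45,60),(40,255,255)); m2[:, :380]=0;m2[:,425:]=0;m2[:195]=0;m2[290:]=0
for c in cv2.findContours(m2,0,2)[0]:
    if cv2.contourArea(c)>150:
        el=cv2.fitEllipse(cv2.convexHull(c)); print("paper",cv2.contourArea(c),R(el[0],1),R(el[1],1),R(onz(t,el[0],.006),4))
C=[onz(t,f(*p),.065) for p in [(433,52),(625,67),(617,354),(416,340)]]
print("corners",R(C,4).tolist()); 
print("sides",[R(np.linalg.norm(C[i]-C[(i+1)%4]),4) for i in range(4)])
ctr=np.mean(C,0); ax=(C[1]-C[0]+C[2]-C[3]); ax/=np.linalg.norm(ax); print("ctr",R(ctr,4),"tin x",R(ax,4))
ay=np.array([-ax[1],ax[0],0]); print("places",R(ctr+.068*ay,4),R(ctr-.068*ay,4))
hh=ctr-.104*ax+.047*ay; print("hasp hinge",R(hh,4),"px",proj(t,[*hh[:2],.063]))
tip=onz(t,f(328,166),.063); d=tip-hh; print("tip",R(tip,4),"len",R(np.hypot(*d[:2]),4))
home=-ay; print("hasp ang",R(np.arccos(d[:2]@home[:2]/np.hypot(*d[:2])),3), "triang",tri(t,f(328,166),s,g(447,268)))
hl=ctr+.095*ax
for a in(1.6,1.7,1.8,1.85):
    e=hl+.192*(-ax*np.cos(a)+np.array([0,0,1])*np.sin(a)); print(a,R(e,4),[R(proj(t,e+k*.142*ay),1) for k in(1,-1)],[R(proj(s,e+k*.142*ay),1) for k in(1,-1)])
print("lid corners",f(735,5),f(735,363),g(50,32),g(42,190))
E
```

```text
mer circ 255.0 237.0 9.486932754516602 (246, 228, 19, 19) world [0.5141 0.2544 0.022 ] diam 0.0536
apex tri [0.5132 0.2496 0.0598] 0.004465515055691227
corners [[0.6485, -0.0727, 0.065], [0.6349, -0.2608, 0.065], [0.3612, -0.2352, 0.065], [0.3727, -0.0502, 0.065]]
sides [np.float64(0.1886), np.float64(0.2749), np.float64(0.1853), np.float64(0.2767)]
ctr [ 0.5043 -0.1547  0.065 ] tin x [-0.0675 -0.9977  0.    ]
places [ 0.5722 -0.1593  0.065 ] [ 0.4365 -0.1501  0.065 ]
hasp hinge [ 0.5582 -0.0541  0.065 ] px [365.57304914 219.72161947]
tip [0.5348 0.0305 0.063 ] len 0.0879
hasp ang 1.233 triang (array([0.53540564, 0.03271906, 0.06330161]), np.float64(0.004542670601763945))
1.6 [ 0.4975 -0.2551  0.2569] [array([467.3, 169.4]), array([469.6, 297.2])] [array([155.9, 162. ]), array([153.2, 108.3])]
1.7 [ 0.4962 -0.2742  0.2554] [array([475.4, 170.3]), array([478.4, 297.9])] [array([146.4, 163.8]), array([145.5, 109.7])]
1.8 [ 0.495 -0.293  0.252] [array([483. , 171.4]), array([486.6, 298.5])] [array([137.2, 166.5]), array([138. , 111.9])]
1.85 [ 0.4943 -0.3023  0.2496] [array([486.6, 172. ]), array([490.4, 298.8])] [array([132.7, 168.2]), array([134.4, 113.2])]
lid corners (477.5701754385965, 171.4298245614035) (477.5701754385965, 297.0438596491228) (146.91379310344828, 110.70689655172414) (144.1551724137931, 165.18965517241378)
```

Call:
move_arm(targets="0.72 -0.9 0 -0.99;0.72 -0.9 0 -0.99;0.72 -0.9 0 -0.99;0.72 -0.9 0 -0.99;0.72 -0.9 0 -0.99;0.72 -0.9 0 -0.99;0.72 -0.9 0 -0.99;0.72 -0.9 0 -0.99;0.72 -0.9 0 -0.99;0.72 -0.9 0 -0.99", gripper=74)

```text
time_s: 0.93
tcp_pos: [0.4431, 0.3407, 0.2222]
ee_rot: [[0.266, -0.964, -0.001], [-0.964, -0.266, -0.001], [0.0, 0.001, -1.0]]
wrist_force: [0.4, -0.2, 0.4]
gripper_width: 0.846
gripper_force: 0.0
```

Call:
move_arm(targets="0.71 -0.9 0 -0.98;0.71 -0.9 0 -0.98;0.71 -0.9 0 -0.98;0.71 -0.88 0 -0.98;0 0 -0.8 0;0 0 -0.8 0;0 0 -0.8 0;0 0 -0.8 0;0 0 0 0;0 0 0 0")

```text
time_s: 1.77
tcp_pos: [0.5132, 0.2521, 0.1416]
ee_rot: [[-0.069, -0.998, -0.002], [-0.998, 0.069, -0.002], [0.002, 0.002, -1.0]]
wrist_force: [-0.5, 0.8, 0.8]
gripper_width: 0.851
gripper_force: 0.0
```

Call:
move_arm(targets="0 0 -0.8 0;0 0 -0.8 0;0 0 -0.8 0;0 0 0 0;0 0 0 0")

```text
time_s: 2.18
tcp_pos: [0.5141, 0.2529, 0.0833]
ee_rot: [[-0.068, -0.998, 0.0], [-0.998, 0.068, -0.0], [0.0, -0.0, -1.0]]
wrist_force: [0.6, -0.2, 1.2]
gripper_width: 0.848
gripper_force: 0.0
```

```bash
python3 - <<'E'
from h import *
r=snap("b"); 
a=cv2.resize(r["scene"]["image"][120:220,310:420],None,fx=3.6,fy=3.6,interpolation=cv2.INTER_CUBIC)
b=cv2.resize(r["top"]["image"][190:290,205:315],None,fx=3.6,fy=3.6,interpolation=cv2.INTER_CUBIC)
cv2.imwrite("pics/b.png",np.hstack([a,b]))
# scene belly edges from first picture
s=pickle.load(open("a.pkl","rb"))["scene"]
hsv=cv2.cvtColor(s["image"],cv2.COLOR_BGR2HSV)
for y in range(174,196,2):
    row=s["image"][y,340:382].astype(int).sum(1)//3; print(y,row.tolist())
for y in(.248,.2525,.257): print(y,proj(s,[.514,y,.020]),proj(s,[.514,y,.061]))
E
```

```text
174 [81, 81, 80, 84, 91, 92, 92, 92, 95, 94, 94, 94, 93, 67, 66, 68, 68, 66, 63, 63, 64, 59, 61, 60, 62, 63, 62, 63, 62, 61, 58, 58, 117, 111, 110, 107, 110, 109, 112, 111, 112, 111]
176 [65, 97, 91, 91, 94, 89, 90, 94, 99, 97, 96, 73, 59, 59, 66, 62, 71, 78, 139, 184, 205, 95, 47, 55, 58, 60, 61, 63, 61, 63, 62, 58, 56, 81, 112, 109, 108, 107, 106, 108, 107, 108]
178 [61, 61, 62, 59, 59, 59, 59, 58, 60, 61, 62, 60, 57, 68, 136, 138, 141, 152, 159, 169, 182, 179, 174, 170, 71, 53, 60, 61, 63, 63, 62, 62, 60, 57, 82, 112, 109, 107, 107, 107, 107, 107]
180 [70, 60, 60, 60, 60, 62, 62, 63, 48, 54, 49, 54, 142, 89, 136, 150, 159, 163, 171, 176, 178, 177, 179, 178, 171, 146, 48, 56, 62, 63, 61, 61, 61, 61, 59, 87, 115, 111, 108, 107, 108, 109]
182 [69, 68, 68, 68, 67, 70, 70, 55, 55, 50, 65, 134, 150, 152, 113, 117, 146, 164, 168, 176, 178, 180, 177, 161, 128, 176, 186, 75, 57, 62, 62, 62, 61, 62, 60, 58, 87, 118, 112, 110, 111, 111]
184 [67, 68, 68, 67, 69, 71, 54, 52, 48, 108, 88, 115, 125, 146, 165, 166, 172, 158, 176, 172, 164, 180, 180, 177, 175, 176, 167, 117, 48, 59, 61, 62, 61, 61
[... 489 characters left out ...]
 139, 161, 167, 171, 172, 173, 173, 172, 174, 172, 166, 151, 143, 145, 59, 51, 57, 57, 58, 59, 60, 61, 61, 61, 60, 58, 59, 83]
192 [68, 68, 69, 70, 68, 68, 68, 70, 61, 60, 63, 100, 136, 138, 140, 143, 146, 148, 153, 157, 157, 160, 111, 142, 136, 119, 111, 121, 123, 125, 125, 118, 140, 111, 118, 63, 55, 57, 58, 59, 59, 58]
194 [69, 68, 67, 68, 68, 69, 68, 69, 70, 62, 62, 60, 57, 61, 82, 130, 92, 91, 91, 90, 122, 99, 108, 113, 117, 120, 120, 119, 116, 112, 110, 107, 106, 105, 103, 101, 99, 115, 93, 55, 59, 59]
0.248 [356.45554316 188.18300387] [357.42433725 175.18167879]
0.2525 [357.96178754 187.90771342] [358.95322789 174.91573702]
0.257 [359.46480382 187.63301272] [360.4787698  174.65041361]
```

View pics/b.png

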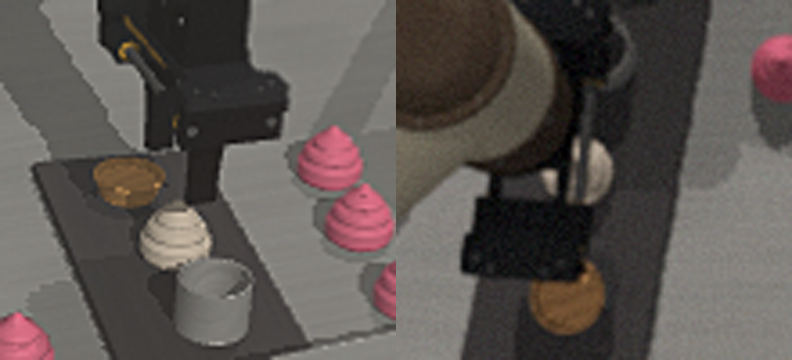

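```bash
python3 - <<'E'
from h import *
s=pickle.load(open("b.pkl","rb"))
for n,(x0,y0,o) in {"scene":(310,120,0),"top":(205,190,396)}.items():
  for P in [(.558,.250,.083),(.470,.256,.083),(.514,.253,.083),(.558,.25,.15),(.47,.256,.15)]:
    p=proj(s[n],P); print(n,P,np.round([(p[0]-x0)*3.6+o,(p[1]-y0)*3.6],0))
E
```

```text
scene (0.558, 0.25, 0.083) [200. 201.]
scene (0.47, 0.256, 0.083) [158. 144.]
scene (0.514, 0.253, 0.083) [179. 172.]
scene (0.558, 0.25, 0.15) [207. 119.]
scene (0.47, 0.256, 0.15) [164.  64.]
top (0.558, 0.25, 0.083) [571.  99.]
top (0.47, 0.256, 0.083) [557. 217.]
top (0.514, 0.253, 0.083) [564. 157.]
top (0.558, 0.25, 0.15) [554.  80.]
top (0.47, 0.256, 0.15) [538. 206.]
```

The picture shows both fingers where the projection predicts. The near tip is at crop (203,201) and the meringue is centred beneath. I'll descend and close gradually, watching the force.

Call:
move_arm(targets="0 0.04 -0.6 0;0 0 -0.6 0;0 0 -0.6 0;0 0 -0.5 0;0 0 -0.42 0;0 0 0 0;0 0 0 0")

```text
time_s: 2.87
tcp_pos: [0.5142, 0.254, 0.0152]
ee_rot: [[-0.069, -0.998, 0.001], [-0.998, 0.069, 0.0], [-0.0, -0.001, -1.0]]
wrist_force: [0.2, -0.0, -0.1]
gripper_width: 0.854
gripper_force: 0.0
```

Call:
move_arm(targets="0 0 0 0;0 0 0 0;0 0 0 0;0 0 0 0;0 0 0 0", gripper=57)

```text
time_s: 3.28
tcp_pos: [0.5138, 0.2537, 0.015]
ee_rot: [[-0.069, -0.998, 0.001], [-0.998, 0.069, 0.0], [-0.0, -0.0, -1.0]]
wrist_force: [-0.4, -0.0, 0.0]
gripper_width: 0.667
gripper_force: 0.0
```

Call:
move_arm(targets="0 0 0 0;0 0 0 0;0 0 0 0;0 0 0 0", gripper=54.5)

```text
time_s: 3.62
tcp_pos: [0.5136, 0.2536, 0.0145]
ee_rot: [[-0.069, -0.998, -0.0], [-0.998, 0.069, -0.0], [0.0, 0.0, -1.0]]
wrist_force: [0.8, 0.1, 0.2]
gripper_width: 0.632
gripper_force: 0.0
```

Call:
move_arm(targets="0 0 0 0;0 0 0 0;0 0 0 0", gripper=53.8)

```text
time_s: 3.87
tcp_pos: [0.5137, 0.2536, 0.0145]
ee_rot: [[-0.069, -0.998, -0.0], [-0.998, 0.069, -0.0], [0.0, 0.0, -1.0]]
wrist_force: [0.7, 0.1, -0.1]
gripper_width: 0.619
gripper_force: 2.0
```

Call:
move_arm(targets="0 0 0 0;0 0 0 0;0 0 0 0", gripper=53.7)

```text
time_s: 4.12
tcp_pos: [0.5136, 0.2536, 0.0145]
ee_rot: [[-0.069, -0.998, -0.0], [-0.998, 0.069, -0.0], [0.0, 0.0, -1.0]]
wrist_force: [0.5, -0.0, -1.0]
gripper_width: 0.621
gripper_force: 4.7
```

Call:
move_arm(targets="0 0 0.2 0;0 0 0.3 0;0 0 0.5 0;0 0 0 0")

```text
time_s: 4.45
tcp_pos: [0.5153, 0.2548, 0.0423]
ee_rot: [[-0.068, -0.998, 0.004], [-0.998, 0.068, 0.003], [-0.003, -0.004, -1.0]]
wrist_force: [-0.1, 0.3, 0.6]
gripper_width: 0.619
gripper_force: 4.7
```

Call:
move_arm(targets="0 0 0.6 0;0 0 0.8 0;0 0 0.8 0;0 0 0.8 0;0 0 0.3 0;0 0 0 0;0 0 0 0")

```text
time_s: 5.03
tcp_pos: [0.5133, 0.2535, 0.1217]
ee_rot: [[-0.069, -0.998, -0.0], [-0.998, 0.069, 0.0], [-0.0, 0.0, -1.0]]
wrist_force: [0.4, -0.0, -1.0]
gripper_width: 0.615
gripper_force: 4.7
```

```bash
python3 - <<'E'
from h import *
r=snap("c"); t=r["top"];s=r["scene"]
f=lambda x,y:(220+(x+.5)/2.85-.5,170+(y+.5)/2.85-.5)
print("paper",onz(t,f(514,140),.006),"packed paper",onz(t,f(508,273),.006),"shaker top",onz(t,(353,135),.12))
cv2.imwrite("pics/c.png",cv2.resize(s["image"][60:220,270:430],None,fx=3,fy=3))
st=sense();print(st["tcp_pos"],st["gripper_force"],st["gripper_width"])
E
```

```text
paper [ 0.57279853 -0.16183849  0.006     ] packed paper [ 0.43839495 -0.1501869   0.006     ] shaker top [ 0.78282371 -0.01749288  0.12      ]
[0.5127989  0.25300866 0.12054478] 4.73262146115303 0.6186013568875924
```

View pics/c.png

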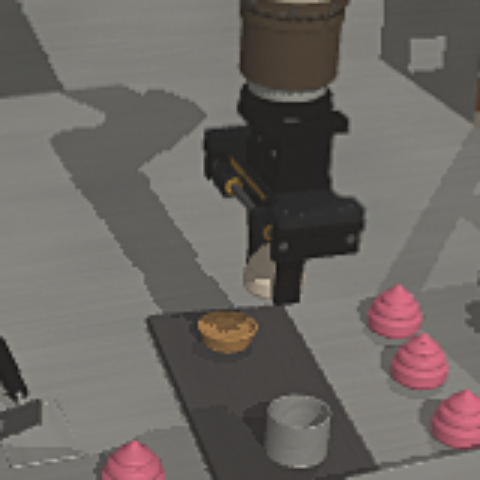

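The meringue is lifted clear and upright between the fingers, at crop (262,275). The tart and mould are undisturbed. I'll carry it to the tin.

Call:
move_arm(targets="0.13 -0.5 0 0;0.13 -0.8 0 0;0.13 -0.98 0 0;0.13 -0.98 0 0;0.13 -0.98 0 0;0.13 -0.98 0 0;0.13 -0.98 0 0;0.13 -0.98 0 0;0.13 -0.98 0 0;0.13 -0.98 0 0")

```text
time_s: 5.97
tcp_pos: [0.5454, 0.0231, 0.1209]
ee_rot: [[-0.069, -0.998, -0.002], [-0.998, 0.069, -0.001], [0.001, 0.002, -1.0]]
wrist_force: [0.4, 0.0, 0.2]
gripper_width: 0.62
gripper_force: 4.7
```

Call:
move_arm(targets="0.12 -0.98 0 0;0.12 -0.98 0 0;0.12 -0.98 0 0;0.12 -0.98 0 0;0.12 -0.98 0 0;0.12 -0.98 0 0;0.12 -0.8 0 0;0.12 -0.5 0 0;0.12 -0.23 0 0;0 0 0 0")

```text
time_s: 6.8
tcp_pos: [0.5732, -0.1612, 0.1212]
ee_rot: [[-0.071, -0.998, -0.001], [-0.998, 0.071, -0.0], [0.0, 0.001, -1.0]]
wrist_force: [0.8, 0.4, -0.9]
gripper_width: 0.619
gripper_force: 4.7
```

Call:
move_arm(targets="0 0 -0.5 0;0 0 -0.8 0;0 0 -0.7 0;0 0 -0.4 0;0 0 0 0;0 0 0 0")

```text
time_s: 7.3
tcp_pos: [0.5732, -0.1596, 0.0619]
ee_rot: [[-0.068, -0.998, -0.001], [-0.998, 0.068, -0.0], [0.0, 0.001, -1.0]]
wrist_force: [0.2, -0.0, 0.2]
gripper_width: 0.617
gripper_force: 4.7
```

Call:
move_arm(targets="0 0 -0.6 0;0 0 -0.6 0;0 0 -0.5 0;0 0 -0.3 0;0 0 0 0;0 0 0 0")

```text
time_s: 7.8
tcp_pos: [0.5738, -0.1601, 0.0128]
ee_rot: [[-0.068, -0.998, 0.001], [-0.998, 0.068, -0.0], [0.0, -0.001, -1.0]]
wrist_force: [-0.1, 0.6, -0.2]
gripper_width: 0.613
gripper_force: 4.7
```

Call:
move_arm(targets="0 0 -0.05 0;0 0 -0.05 0;0 0 -0.02 0;0 0 0 0;0 0 0 0")

```text
time_s: 8.22
tcp_pos: [0.5733, -0.1602, 0.0093]
ee_rot: [[-0.069, -0.998, 0.0], [-0.998, 0.069, -0.0], [0.0, -0.0, -1.0]]
wrist_force: [-0.8, -0.1, -0.6]
gripper_width: 0.616
gripper_force: 4.7
```

Call:
move_arm(targets="0 0 -0.03 0;0 0 -0.02 0;0 0 0 0;0 0 0 0")

```text
time_s: 8.55
tcp_pos: [0.5731, -0.1602, 0.0077]
ee_rot: [[-0.069, -0.998, -0.0], [-0.998, 0.069, -0.0], [0.0, 0.0, -1.0]]
wrist_force: [-0.2, -0.6, 0.5]
gripper_width: 0.621
gripper_force: 4.7
```

Call:
move_arm(targets="0 0 0 0;0 0 0 0;0 0 0 0;0 0 0 0", gripper=55)

```text
time_s: 8.88
tcp_pos: [0.5732, -0.1602, 0.0079]
ee_rot: [[-0.069, -0.998, 0.0], [-0.998, 0.069, -0.0], [0.0, -0.0, -1.0]]
wrist_force: [-0.4, -0.0, -0.5]
gripper_width: 0.63
gripper_force: 0.0
```

Call:
move_arm(targets="0 0 0 0;0 0 0 0;0 0 0 0;0 0 0 0", gripper=68)

```text
time_s: 9.22
tcp_pos: [0.5732, -0.1602, 0.0078]
ee_rot: [[-0.069, -0.998, 0.0], [-0.998, 0.069, -0.0], [0.0, -0.0, -1.0]]
wrist_force: [-0.2, 0.2, -0.2]
gripper_width: 0.767
gripper_force: 0.0
```

Call:
move_arm(targets="0 0 0.2 0;0 0 0.6 0;0 0 0.9 0;0 0 0.9 0;0 0 0.9 0;0 0 0.9 0;0 0 0 0")

```text
time_s: 9.8
tcp_pos: [0.5764, -0.1606, 0.1235]
ee_rot: [[-0.068, -0.998, 0.01], [-0.998, 0.068, -0.002], [0.001, -0.01, -1.0]]
wrist_force: [1.9, 0.2, 0.1]
gripper_width: 0.782
gripper_force: 0.0
```

```bash
python3 - <<'E'
from h import *
r=snap("d")
a=cv2.resize(r["scene"]["image"][100:270,130:290],None,fx=2.4,fy=2.4)
b=cv2.resize(r["top"]["image"][160:330,330:490],None,fx=2.4,fy=2.4)
cv2.imwrite("pics/d.png",np.hstack([a,b]))
E
```

```text
(no output)
```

View pics/d.png

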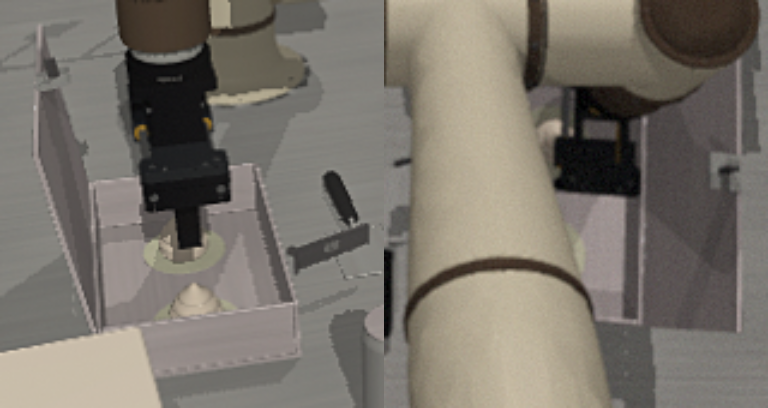

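The meringue stands on the free round at crop (193,295), and the packed one is untouched. Next I'll go up and over to a point behind the lid.

Call:
move_arm(targets="0 0 0.9 0;0 0 0.9 0;0 0 0.9 0;0 0 0.9 0;0 0 0.9 0;0 0 0.9 0;0 0 0.9 0;0 0 0.9 0;0 0 0 0", gripper=0)

```text
time_s: 10.65
tcp_pos: [0.5748, -0.1607, 0.3018]
ee_rot: [[-0.069, -0.998, 0.007], [-0.998, 0.069, -0.002], [0.001, -0.007, -1.0]]
wrist_force: [0.4, -0.2, 0.5]
gripper_width: 0.184
gripper_force: 0.0
```

Call:
move_arm(targets="-0.46 -0.94 0 0;-0.46 -0.94 0 0;-0.46 -0.94 0 0;-0.46 -0.94 0 0;-0.46 -0.94 0 0;-0.46 -0.94 0 0;-0.46 -0.94 0 0;0 0 0 0;0 0 0 0")

```text
time_s: 11.4
tcp_pos: [0.4917, -0.3253, 0.2961]
ee_rot: [[-0.071, -0.997, -0.003], [-0.997, 0.071, 0.001], [-0.001, 0.003, -1.0]]
wrist_force: [0.7, 0.1, 0.2]
gripper_width: 0.007
gripper_force: 0.0
```

Call:
move_arm(targets="0 0 -0.8 0;0 0 -0.9 0;0 0 -0.9 0;0 0 -0.7 0;0 0 0 0;0 0 0 0")

```text
time_s: 11.9
tcp_pos: [0.4926, -0.3237, 0.2142]
ee_rot: [[-0.068, -0.998, -0.003], [-0.998, 0.068, 0.001], [-0.001, 0.003, -1.0]]
wrist_force: [1.2, -0.5, 1.3]
gripper_width: 0.005
gripper_force: 0.0
```

Call:
move_arm(targets="0.02 0.4 0 0;0.02 0.4 0 0;0.02 0.4 0 0;0.03 0.4 0 0;0.03 0.4 0 0;0.03 0.4 0 0;0 0 0 0")

```text
time_s: 12.48
tcp_pos: [0.4967, -0.2628, 0.2159]
ee_rot: [[-0.067, -0.998, 0.001], [-0.998, 0.067, 0.0], [-0.0, -0.001, -1.0]]
wrist_force: [-1.1, -0.3, 0.6]
gripper_width: 0.005
gripper_force: 0.0
```

Call:
move_arm(targets="0.03 0.48 -0.03 0;0.03 0.48 -0.03 0;0.03 0.51 -0.12 0;0.03 0.51 -0.12 0;0.03 0.48 -0.21 0;0.03 0.48 -0.21 0;0.03 0.44 -0.29 0;0.03 0.44 -0.29 0;0.03 0.38 -0.36 0;0.03 0.38 -0.36 0")

```text
time_s: 13.32
tcp_pos: [0.5038, -0.1489, 0.1637]
ee_rot: [[-0.069, -0.998, -0.0], [-0.998, 0.069, 0.0], [-0.0, 0.0, -1.0]]
wrist_force: [0.9, -0.7, 1.1]
gripper_width: 0.003
gripper_force: 0.8
```

Call:
move_arm(targets="0.02 0.31 -0.42 0;0.02 0.31 -0.42 0;0.02 0.24 -0.47 0;0.02 0.24 -0.47 0;0.01 0.15 -0.5 0;0.01 0.15 -0.5 0;0 0.05 -0.4 0;0 0 0 0")

```text
time_s: 13.98
tcp_pos: [0.504, -0.1132, 0.0823]
ee_rot: [[-0.069, -0.998, -0.007], [-0.998, 0.069, 0.0], [-0.0, 0.007, -1.0]]
wrist_force: [0.1, 0.2, -0.2]
gripper_width: 0.005
gripper_force: 0.0
```

```bash
python3 - <<'E'
from h import *
r=snap("e")
a=cv2.resize(r["scene"]["image"][100:270,130:290],None,fx=2.4,fy=2.4)
b=cv2.resize(r["top"]["image"][160:330,330:490],None,fx=2.4,fy=2.4)
cv2.imwrite("pics/e.png",np.hstack([a,b]))
E
```

```text
(no output)
```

View pics/e.png

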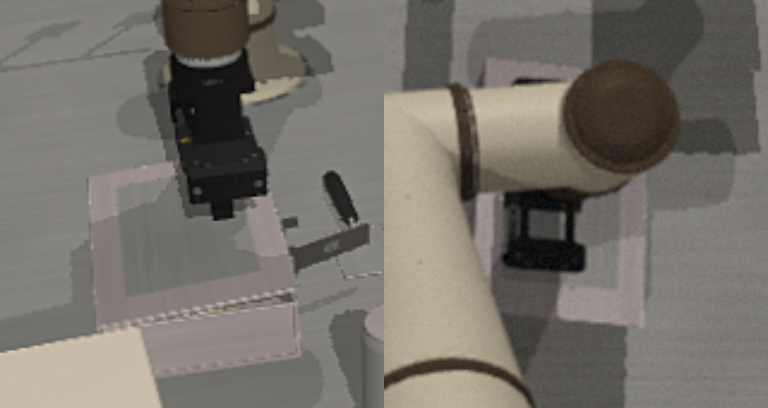

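The lid has followed and is nearly down, with the staple showing at crop (290,222). I'll press on gently.

Call:
move_arm(targets="0 0 -0.2 0;0 0 -0.15 0;0 0 -0.1 0;0 0 0 0;0 0 0 0")

```text
time_s: 14.5
tcp_pos: [0.5061, -0.114, 0.0739]
ee_rot: [[-0.069, -0.998, -0.001], [-0.998, 0.069, -0.0], [0.0, 0.001, -1.0]]
wrist_force: [0.9, 0.0, -0.1]
gripper_width: 0.003
gripper_force: 0.0
```

Call:
move_arm(targets="0 0 -0.08 0;0 0 -0.08 0;0 0 0 0;0 0 0 0")

```text
time_s: 14.83
tcp_pos: [0.5065, -0.114, 0.0704]
ee_rot: [[-0.069, -0.998, 0.0], [-0.998, 0.069, -0.0], [0.0, -0.0, -1.0]]
wrist_force: [-0.9, 0.4, 5.1]
gripper_width: 0.008
gripper_force: 2.1
```

Call:
move_arm(targets="0 0 -0.08 0;0 0 -0.06 0;0 0 0 0;0 0 0 0")

```text
time_s: 15.17
tcp_pos: [0.5066, -0.114, 0.0702]
ee_rot: [[-0.067, -0.998, 0.001], [-0.998, 0.067, -0.001], [0.001, -0.001, -1.0]]
wrist_force: [-9.2, 3.3, 25.6]
gripper_width: 0.008
gripper_force: 12.5
```

The tip has stopped at z = 0.070, which is the lid's shut height, so the lid is shut. Next is the hasp.

Call:
move_arm(targets="0 0 0.4 0;0 0 0.8 0;0 0 0.9 0;0 0 0.9 0;0 0 0.8 0;0.4 0.82 0 0;0.4 0.82 0 0;0.4 0.82 0 0;0.4 0.82 0 0;0.4 0.82 0 0")

```text
time_s: 16.0
tcp_pos: [0.5566, -0.0105, 0.1612]
ee_rot: [[-0.069, -0.998, -0.0], [-0.998, 0.069, 0.0], [-0.0, 0.0, -1.0]]
wrist_force: [0.0, 0.0, -1.0]
gripper_width: 0.002
gripper_force: 0.0
```

Call:
move_arm(targets="0.4 0.82 0 0;0.37 0.83 0 0;0 0 0 0;0 0 0 0")

```text
time_s: 16.33
tcp_pos: [0.5757, 0.0307, 0.1608]
ee_rot: [[-0.068, -0.998, -0.001], [-0.998, 0.068, -0.0], [0.0, 0.001, -1.0]]
wrist_force: [-0.1, -0.3, 0.1]
gripper_width: 0.007
gripper_force: 0.0
```

```bash
python3 - <<'E'
from h import *
r=snap("f"); t=r["top"];s=r["scene"]; st=sense(); print(st["tcp_pos"],st["time_s"],st["wrist_force"])
print("pink",onz(t,(313,209),.02))
a=cv2.resize(s["image"][120:270,150:310],None,fx=3.5,fy=3.5,interpolation=cv2.INTER_CUBIC)
cv2.imwrite("pics/f.png",a)
for P in [(.5582,-.0541,.063),(.5348,.0305,.063),(.5757,.0297,.042)]:
  p=proj(s,P);print(P,(p-[150,120])*3.5)
E
```

```text
[0.57507735 0.02939739 0.16106833] 16.4333 [-0.3776798  -0.11530565 -0.40125629]
pink [0.59690632 0.09143135 0.02      ]
(0.5582, -0.0541, 0.063) [355.80724715 290.48856739]
(0.5348, 0.0305, 0.063) [461.98397236 252.83218615]
(0.5757, 0.0297, 0.042) [478.45315615 307.43819789]
```

View pics/f.png

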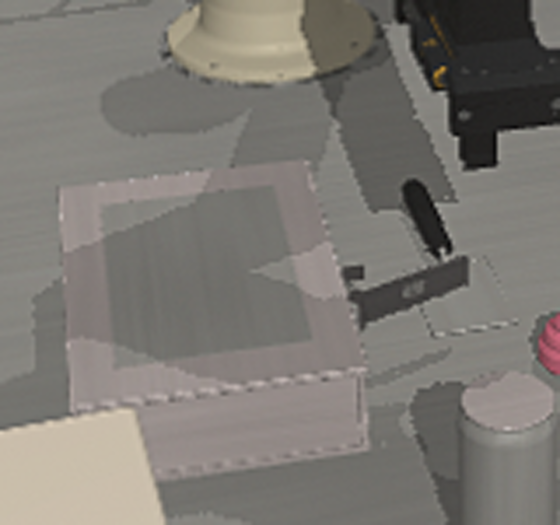

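The lid lies flat and shut. The hasp runs from crop (358,295) to (467,258), as predicted. I'll lower beside it and sweep it home.

Call:
move_arm(targets="0 0 -0.9 0;0 0 -0.9 0;0 0 -0.9 0;0 0 -0.9 0;0 0 -0.8 0;0 0 -0.35 0;0 0 0 0;0 0 0 0")

```text
time_s: 17.1
tcp_pos: [0.5758, 0.0293, 0.0432]
ee_rot: [[-0.069, -0.998, 0.0], [-0.998, 0.069, -0.0], [0.0, -0.0, -1.0]]
wrist_force: [-0.6, -0.1, -0.5]
gripper_width: 0.003
gripper_force: 0.0
```

Call:
move_arm(targets="-0.38 -0.11 0 0;-0.38 -0.11 0 0;-0.35 -0.05 0 0;-0.35 -0.05 0 0;-0.3 -0.11 0 0;-0.3 -0.11 0 0;-0.28 -0.18 0 0;-0.28 -0.18 0 0;0 0 0 0")

```text
time_s: 17.85
tcp_pos: [0.5081, 0.0064, 0.0427]
ee_rot: [[-0.07, -0.998, -0.002], [-0.998, 0.07, -0.0], [0.0, 0.002, -1.0]]
wrist_force: [0.1, 1.0, 0.9]
gripper_width: 0.003
gripper_force: 0.0
```

Call:
move_arm(targets="-0.25 -0.25 0 0;-0.25 -0.25 0 0;-0.18 -0.3 0 0;-0.18 -0.3 0 0;-0.12 -0.34 0 0;-0.05 -0.2 0 0;0 0 0 0;0 0 0 0")

```text
time_s: 18.52
tcp_pos: [0.4843, -0.0342, 0.0428]
ee_rot: [[-0.07, -0.998, -0.0], [-0.998, 0.07, -0.0], [0.0, 0.0, -1.0]]
wrist_force: [-0.8, -0.5, 0.1]
gripper_width: 0.005
gripper_force: 0.0
```

Call:
move_arm(targets="0 -0.12 0 0;0 -0.1 0 0;0 0 0 0;0 0 0 0")

```text
time_s: 18.85
tcp_pos: [0.4845, -0.036, 0.0428]
ee_rot: [[-0.07, -0.998, 0.001], [-0.998, 0.07, 0.004], [-0.004, -0.001, -1.0]]
wrist_force: [-4.1, 17.4, 1.7]
gripper_width: 0.001
gripper_force: 8.5
```

```bash
python3 - <<'E'
from h import *
r=snap("g"); s=r["scene"]
cv2.imwrite("pics/g.png",cv2.resize(s["image"][140:240,210:310],None,fx=5,fy=5,interpolation=cv2.INTER_CUBIC))
E
```

```text
(no output)
```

View pics/g.png

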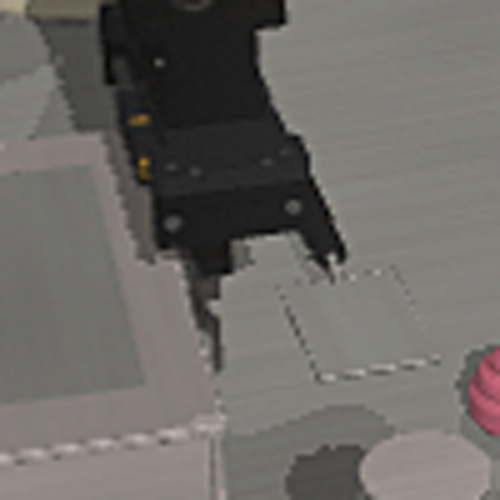

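A reaction of 17 N at the expected home position, and the strap lies along the front at crop (200,260)–(218,370). I'll back off and check once more.

Call:
move_arm(targets="0 0.5 0 0;0 0.8 0 0;0 0.3 0.9 0;0 0 0.9 0;0 0 0.9 0;0 0 0.9 0;0 0.8 0.9 0;0 0.8 0.5 0;0 0.8 0 0;0 0.8 0 0")

```text
time_s: 19.78
tcp_pos: [0.4849, 0.082, 0.1691]
ee_rot: [[-0.069, -0.998, 0.002], [-0.998, 0.069, 0.001], [-0.001, -0.002, -1.0]]
wrist_force: [0.2, -0.8, -0.4]
gripper_width: 0.005
gripper_force: 0.0
```

Call:
move_arm(targets="-0.3 0.9 0 0;-0.3 0.9 0 0;-0.3 0.9 0 0;-0.3 0.9 0 0;0 0 0 0;0 0 0 0")

```text
time_s: 20.28
tcp_pos: [0.4541, 0.1718, 0.1677]
ee_rot: [[-0.066, -0.998, -0.0], [-0.998, 0.066, -0.0], [0.0, 0.0, -1.0]]
wrist_force: [0.9, -0.0, -0.4]
gripper_width: 0.007
gripper_force: 0.0
```

```bash
python3 - <<'E'
from h import *
r=snap("i"); t=r["top"];s=r["scene"]; print(sense()["tcp_pos"])
a=cv2.resize(s["image"][130:240,200:310],None,fx=3.6,fy=3.6,interpolation=cv2.INTER_CUBIC)
b=cv2.resize(t["image"][180:290,330:440],None,fx=3.6,fy=3.6,interpolation=cv2.INTER_CUBIC)
cv2.imwrite("pics/i.png",np.hstack([a,b]))
E
```

```text
[0.45432782 0.1705938  0.16767567]
```

View pics/i.png

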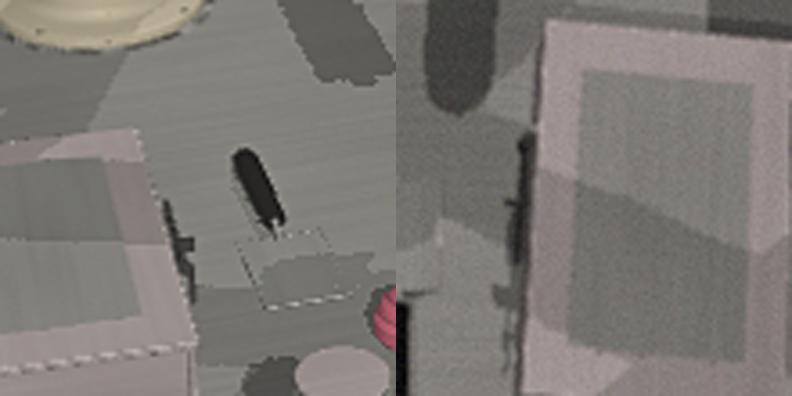

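The hasp lies flat along the front with the staple through its slot (scene crop (165,200)–(195,300), top crop (525,135)–(515,265)). The lid is shut, the spatula is in place and the arm is clear.

```bash
python3 -c "
from station import *
print(finish_job())"
```

```text
the job is handed in; nothing more can be done
None
```

The job is handed in after about 20 s of the 67 s allowed (no verdict came back): the meringue stands released on the bare paper round, the lid is shut, and the hasp lies flat over the staple.

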